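# Pack the bottle-refilling caddy

## Task

Pack the refilling set into the white caddy: the open empty amber bottle in the square well, the narrow-spouted funnel (mouth down as it stands) in the large round well, the dosing cup in the oblong well and the loose black cap in the small round well, each resting upright and flat on the floor of its well. Leave the capped amber bottle and the wide-spouted funnel where they stand, and let go of everything at the end.

Things in the scene. Friction and masses are not known exactly. Their poses are not given: they have to be found in the camera images.
- open_bottle: Empty amber glass bottle without a cap, standing upright. Straight body 46 mm in diameter up to 62 mm, shoulder to 72 mm, neck 23 mm in diameter with a 27 mm lip, open mouth at 90 mm (the overall height). About 0.11 kg. Origin: centre of its underside, z up; it is round, so its yaw is of no matter. Belongs in the square well.
- capped_bottle: Look-alike that stays: the same amber bottle (body 46 mm in diameter up to 62 mm) but with a black screw cap, 36 mm in diameter, on it; 102 mm high overall, about 0.21 kg. Origin: centre of its underside, z up; it is round, so its yaw is of no matter.
- narrow_funnel: Cream silicone funnel standing mouth down: rim 70 mm in diameter, cone narrowing to 12 mm at 42 mm height, then a straight narrow spout 12 mm in diameter that points up, to 88 mm overall. About 0.05 kg, stiff. Origin: centre of its underside, z up; it is round, so its yaw is of no matter. Belongs in the large round well, still mouth down.
- wide_funnel: Look-alike that stays: cream silicone funnel standing mouth down with the same 70 mm rim but a stubby spout 32 mm in diameter, 60 mm high overall. Origin: centre of its underside, z up; it is round, so its yaw is of no matter.
- dosing_cup: White plastic dosing cup, open at the top, standing upright: 42 mm in diameter at the foot, 48 mm at the rim, 50 mm high, wall 3 mm. About 35 g. Origin: centre of its underside, z up; it is round, so its yaw is of no matter. Belongs in the oblong well, upright.
- loose_cap: Black plastic screw cap lying by itself on the work surface, flat top up: 36 mm in diameter at the bottom, 34 mm at the top, 24 mm high. About 15 g. Origin: centre of its underside, z up; it is round, so its yaw is of no matter. Belongs in the small round well, same side up. (The other black cap is screwed on the capped bottle.)
- square_well: Square well, inner 74 x 74 mm. One of four grey-green wells in the fixed white caddy (236 mm square, 14 mm rim); well centres form a 2 x 2 square, 110 mm apart, in varying order. Walls 4 mm thick, 10 mm high in all; floor 3 mm thick. Origin: centre of its underside, 4 mm above the work surface (so inner floor at 7 mm, wall tops at 14 mm). Axes parallel to the caddy's sides, z up.
- large_round_well: Larger of the two round wells, inner diameter 90 mm. One of four grey-green wells in the fixed white caddy (236 mm square, 14 mm rim); well centres form a 2 x 2 square, 110 mm apart, in varying order. Walls 4 mm thick, 10 mm high in all; floor 3 mm thick. Origin: centre of its underside, 4 mm above the work surface (so inner floor at 7 mm, wall tops at 14 mm). Axes parallel to the caddy's sides, z up.
- oblong_well: Oblong well, inner 96 mm along its x axis by 60 mm along its y axis. One of four grey-green wells in the fixed white caddy (236 mm square, 14 mm rim); well centres form a 2 x 2 square, 110 mm apart, in varying order. Walls 4 mm thick, 10 mm high in all; floor 3 mm thick. Origin: centre of its underside, 4 mm above the work surface (so inner floor at 7 mm, wall tops at 14 mm). Axes parallel to the caddy's sides, z up.
- small_round_well: Smaller of the two round wells, inner diameter 58 mm. One of four grey-green wells in the fixed white caddy (236 mm square, 14 mm rim); well centres form a 2 x 2 square, 110 mm apart, in varying order. Walls 4 mm thick, 10 mm high in all; floor 3 mm thick. Origin: centre of its underside, 4 mm above the work surface (so inner floor at 7 mm, wall tops at 14 mm). Axes parallel to the caddy's sides, z up.
Things that resemble listed ones, but are neither listed nor needed, are in the scene too. What is shaped like the oblong_well but red is not meant.

How it is judged (in metres and radians):
At the end, for the whole second after the job is handed in: Bottle, funnel, cup and loose cap each flat on the floor of its own well (centres within 23, 14, 30, 15 mm; underside under 6 mm above the well's), upright within 0.1 rad, released, at rest; capped bottle and wide funnel upright and within 25 mm of their start (horizontal distance between open_bottle and square_well below 0.023 m and z of open_bottle in the frame of square_well below 0.006 m and angle between each of open_bottle, narrow_funnel, dosing_cup, loose_cap, capped_bottle, wide_funnel's own z axis and vertical below 0.1 rad and linear speed of each of open_bottle, narrow_funnel, dosing_cup, loose_cap below 0.02 m/s and horizontal distance between narrow_funnel and large_round_well below 0.014 m and z of narrow_funnel in the frame of large_round_well below 0.006 m and horizontal distance between dosing_cup and oblong_well below 0.03 m and z of dosing_cup in the frame of oblong_well below 0.006 m and horizontal distance between loose_cap and small_round_well below 0.015 m and z of loose_cap in the frame of small_round_well below 0.006 m and distance of each of capped_bottle, wide_funnel from where it was at the start of the episode below 0.025 m); the robot touches nothing.
It fails at once if the capped bottle is moved from its place (over 25 mm) or tipped (over 0.3 rad) (distance of capped_bottle from where it was at the start of the episode above 0.025 m or angle between capped_bottle's own z axis and vertical above 0.3 rad).
It fails at once if the wide-spouted funnel is moved from its place (over 25 mm) or tipped (over 0.3 rad) (distance of wide_funnel from where it was at the start of the episode above 0.025 m or angle between wide_funnel's own z axis and vertical above 0.3 rad).
It also fails if it takes over 120 s, if anything falls off the work surface, if the arm or the gripper's body presses on something with over 40 N, if the wrist force passes 120 N, or if a joint passes its speed limit or range.

## Robot

A 6-joint arm with a two-finger parallel gripper is mounted at the origin on the work surface. World frame = base frame: x ahead of the robot, y to its left, z up, the work surface at z = 0. Lengths are in m, angles in degrees, forces in N, time in s.
With the tool pointing down it reaches from about 0.4 to 0.925 m from the base axis. Payload 12.5 kg.
Tool frame: the origin (TCP) lies between the finger pads; the fingertips stand 11 mm ahead of it and the grasp point (between the pads) lies 8 mm behind it (arm.finger_overhang is the distance from the TCP to the fingertips, in m); z points along the fingers, y is the line along which they close (so a half turn about z gives the same grasp; the last joint's range is limited). The gripper opens to 95 mm and grips with 3 to 60 N. Pads are 20 mm wide; open, the fingers measure 119 mm over their backs; the gripper's body (75 mm by 180 mm) begins 59 mm behind the grasp point.
Start: joints at [-75.779, 28.126, 89.318, -0, 62.55, -6.05], TCP at [0.217, -0.586, 0.226] pointing down, gripper open.
Joint ranges: [-177.58, 177.58], [-47.91, 125.51], [2.72, 160], [-65.01, 245.01], [3.68, 167.84], [-153.87, 153.87]. Speed limits (degrees/s): [127.2, 127.2, 159.86, 180, 180, 180].

## Interface

Orientations are given as [roll, pitch, yaw] about the fixed x, y, z axes, in that order (R = Rz(yaw) Ry(pitch) Rx(roll)).
In Python, from plant import arm, grab_frame, workorder gives the robot as it stands. The module is installed in compiled form; this text tells all that it offers.
- The arm moves only by the tool play_rows, never from a script. Its argument "increments" is a list of rows, each a list of 7 numbers: the shift along the tool's x, y, z in cm, then the turn, a rotation vector about the tool's x, y, z in rad, then the closure, from 0 (fully open) to 1 (shut). A call has exactly 8 rows; each row is the pose to reach, as a shift and turn from the pose commanded when the call began, along the tool's axes at that moment; what a row does not reach only later rows make up. A row lasts 1/8 s, in which the tool goes at most 62.5 mm and 10.7 degrees, less where a joint would pass 70% of its speed; a pose out of reach is approached as far as the arm can. A call with a gripper value outside its range is refused whole. The fingers move at their own pace and stop on an object; "squeeze" is the grip in N (left out, the last holds). Time passes only in rows, so rows that repeat a pose let the fingers close, or fill a call up. It gives the time, the measured TCP pose, the force, the opening and the grip force at its end, in the units of the state.
- arm.observe(): the state, without advancing time (a new reading comes with each control period).
- grab_frame(name): name is "scene" or "top" or "wrist"; returns a dict with "pixels" (384x512x3 uint8, red, green, blue), "vertical_fov" (degrees; the focal length in pixels is half the picture's height over the tangent of half this angle, whatever the lens; pixels are square), "cx", "cy" (the principal point, pixels), "origin" and "rotation" of the camera in the world; the wrist camera has in their place "mount" (4x4, takes a point from camera to tool coordinates, whose origin is the TCP and whose axes are the flange's). Camera axes: x right, y up, looking along -z (the intrinsics and any distortion apply to the point x, -y, -z); pixel columns grow to the right and rows downward; lengths in m; the calibration is good to about 2 mm. The wrist camera is an equidistant fisheye: a pixel r from the principal point sees the ray r / f radians off the axis. A picture is of the moment at which its call begins: read the wrist's pose just before it. There is no depth.
- workorder.sign_off(): hands the job in; it is judged then, once.
The state is a dict: "time_s": time; "qpos": joint angles; "joint_vel": joint speeds; "joint_torque": joint torques, N m; "tcp_pos": TCP position; "ee_rot": TCP orientation; "force": force on the tool from outside, world axes, zero at the start; "ft_torque": the same for the moment, N m; "width": finger opening in m; "finger_force": force on a finger pad.
Only numpy, scipy, OpenCV 4.12 (cv2) and the standard library are available. Lean on these libraries where they do the work, as an engineer would, in place of code of your own. Each camera call takes 0.05 s, during which the arm holds its last target. There are 200 camera calls.

## Working session

There is one attempt and no reset: what is moved stays moved. The work goes in short steps, Python scripts to look and compute and a tool call to move; the robot and the scene stay as the last step left them, time stands still between calls to the robot, and variables do not carry over. Pictures are saved under pics/ and viewed, at most 14 in all, crops included, and the job is handed in when it is done.

Besides the shell and the picture viewer there is one more tool, called after ">>>" by a JSON object that holds its "name" and its "arguments". play_rows: Moves the arm, as the interface text tells. Its arguments: {"type":"object","properties":{"increments":{"type":"array"},"squeeze":{"type":"number"}},"required":["increments"]}

```bash
mkdir -p pics; python3 - <<'E'
from plant import arm, grab_frame
import cv2,pickle
s=arm.observe();print(s)
for n in("top","scene"):
    f=grab_frame(n);pickle.dump(f,open(n+".pkl","wb"))
    cv2.imwrite(f"pics/{n}0.png",cv2.resize(f["pixels"][...,::-1],(800,600),interpolation=cv2.INTER_CUBIC))
    print({k:v for k,v in f.items() if k!="pixels"})
E
```

```text
{'time_s': 0.0, 'qpos': array([-7.57800371e+01,  2.81654700e+01,  8.93522616e+01,  1.40749453e-03,
        6.25489070e+01, -6.05068948e+00]), 'joint_vel': array([ 0.01460109,  0.02655346, -0.04220673, -0.04774049, -0.0031917 ,
       -0.07834834]), 'joint_torque': array([ 2.62615674e-05, -6.12652159e+01, -2.58188045e+01,  6.92947232e-02,
        4.81447473e-02, -7.31311161e-05]), 'tcp_pos': array([ 0.21649759, -0.58604203,  0.22503456]), 'ee_rot': array([-1.79933864e+02, -8.26557518e-03,  2.02699980e+01]), 'force': array([-0.41175281,  0.19346574,  0.42720017]), 'ft_torque': array([-0.00206605,  0.0097098 , -0.05231204]), 'finger_force': 0.0, 'width': 0.0952746440574589}
{'vertical_fov': 56.42815229357288, 'cx': 256.685871722721, 'cy': 199.12155393968973, 'origin': array([0.39956437, 0.00248332, 0.93561454]), 'rotation': array([  3.09535868,  -1.68508476, -88.79293939])}
{'vertical_fov': 55.47417227598008, 'cx': 252.00651422633652, 'cy': 191.52351380597935, 'origin': array([ 0.97046571, -0.2377342 ,  0.80699222]), 'rotation': array([36.46393166, -0.67609099, 66.41010217])}
```

View pics/top0.png

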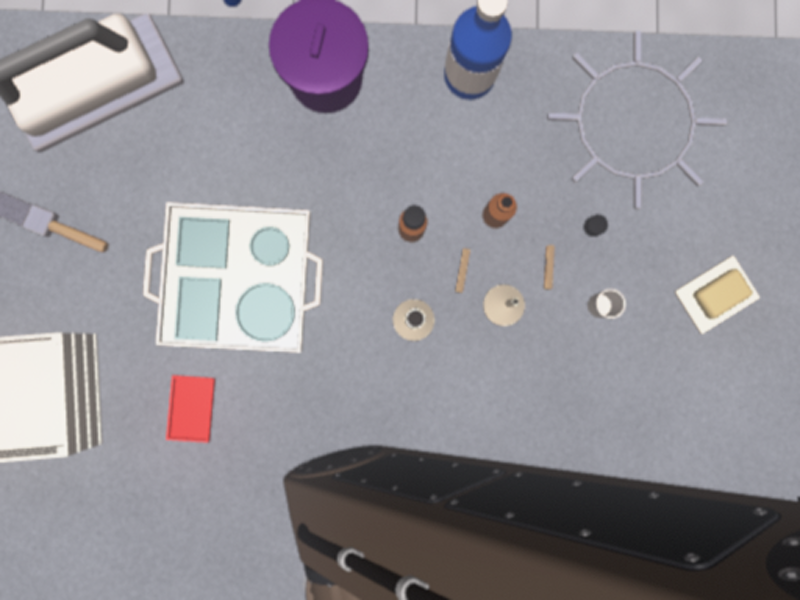

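View pics/scene0.png

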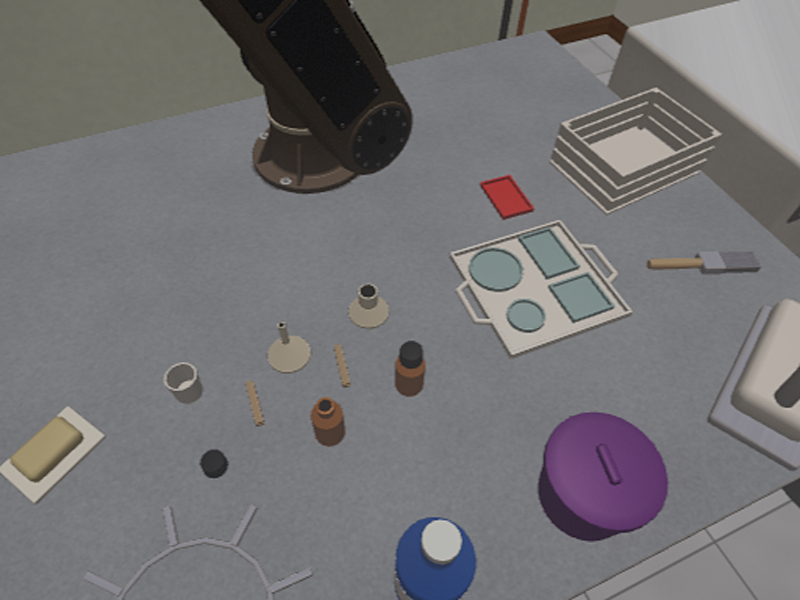

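Top view (800x600) candidates:
- Bottles: (413,222) has a wide black cap. (500,208) has an amber lip with an open mouth, so it is the open bottle.
- Funnels: (505,303) has a thin spout, so it is the narrow one. (414,320) has a stubby wide spout.
- Loose cap (596,225), cup (608,304).
- Wells: square (203,243), small round (270,246), oblong (199,309), large round (266,312). The red one at (191,408) is ignored.

Next I confirm these in a crop and measure.

```bash
cat > h.py <<'E'
import numpy as np,cv2,pickle
from scipy.spatial.transform import Rotation as R
def rays(f,uv,s=None):
    """origin, directions (world)"""
    uv=np.atleast_2d(uv).astype(float); h=f["pixels"].shape[0]
    fl=h/2/np.tan(np.radians(f["vertical_fov"]/2))
    p=(uv-[f["cx"],f["cy"]])/fl
    if "mount" in f:
        r=np.linalg.norm(p,axis=1,keepdims=True); k=np.where(r>1e-9,np.sin(r)/np.maximum(r,1e-9),1)
        d=np.c_[p[:,:1]*k,-p[:,1:]*k,-np.cos(r)]
        T=np.eye(4);T[:3,:3]=R.from_euler('xyz',s["ee_rot"],degrees=True).as_matrix();T[:3,3]=s["tcp_pos"]
        T=T@f["mount"]; return T[:3,3],d@T[:3,:3].T
    M=R.from_euler('xyz',f["rotation"],degrees=True).as_matrix()
    return np.array(f["origin"]),np.c_[p[:,0],-p[:,1],-np.ones(len(p))]@M.T
def onplane(f,uv,z,s=None):
    o,d=rays(f,uv,s); return o+d*((z-o[2])/d[:,2])[:,None]
def blobs(mask,win,amin=15):
    m=np.zeros(mask.shape,np.uint8);x0,y0,x1,y1=win;m[y0:y1,x0:x1]=mask[y0:y1,x0:x1]
    cs,_=cv2.findContours(m,cv2.RETR_EXTERNAL,cv2.CHAIN_APPROX_NONE)
    return sorted([c for c in cs if cv2.contourArea(c)>=amin],key=lambda c:-cv2.contourArea(c))
E
python3 - <<'E'
from h import *
f=pickle.load(open("top.pkl","rb"));im=f["pixels"];r,g,b=[im[...,i].astype(int) for i in range(3)]
draw=[]
def rep(name,mask,win,z,n=1):
    for c in blobs(mask,win)[:n]:
        P=onplane(f,c.reshape(-1,2)+0.0,z)
        (cx,cy),(w,h),a=cv2.minAreaRect((P[:,:2]*1000).astype(np.float32))
        px=c.reshape(-1,2).mean(0); draw.append(c)
        print(name,"px",px.round(1),"centre mm",round(cx,1),round(cy,1),"size",round(w,1),round(h,1),"ang",round(a,1))
rep("well",(g-r>12),(95,120,210,225),.010,4)
hsv=cv2.cvtColor(im,cv2.COLOR_RGB2HSV)
rep("openbottle",(r-b>25),(300,115,340,155),.045)
rep("cappedcap",(np.max(im,2)<60),(250,120,280,155),.102)
rep("mouth",(np.max(im,2)<75),(310,120,340,140),.09)
rep("funnel rim",(r-b>18),(308,175,340,212),0.0)
rep("widefunnel rim",(r-b>18),(248,185,282,222),0.0)
rep("cap",(np.max(im,2)<75),(365,130,400,160),.012)
rep("cup bright",(np.min(im,2)>150),(372,180,405,210),.03)
rep("caddy",(np.min(im,2)>170),(100,120,205,230),.014)
c=im[105:225,90:420,::-1].copy()
c=cv2.resize(c[:,150:330],None,fx=4.4,fy=4.4,interpolation=cv2.INTER_CUBIC);cv2.imwrite("pics/crop1.png",c[:600,:800])
g=pickle.load(open("scene.pkl","rb"))
# scene view: cap & bottle bases etc. by eye px(800x600)->native
for n,uv,z in (("cap",(213,462),.015),("cup rim",(181,377),.05),("mouth",(326,407),.09),("spout",(283,326),.088),("capped top",(411,352),.102)):
    print(n,onplane(g,np.array(uv)*.64,z).round(3))
for n,uv,z in (("cup rim",(610,303),.05),("mouth",(507,202),.09),("spout",(514,302),.088)):
    print("top",n,onplane(f,np.array(uv)*.64,z).round(3))
E
```

```text
well px [169.  199.4] centre mm 444.2 201.9 size 95.4 92.1 ang 1.8
well px [126. 197.] centre mm 448.2 311.6 size 68.0 101.1 ang 88.3
well px [129.  154.8] centre mm 557.7 308.3 size 81.6 80.9 ang 88.2
well px [172. 157.] centre mm 554.5 198.0 size 62.7 61.8 ang 1.8
openbottle px [319.6 133.8] centre mm 617.6 -177.6 size 43.0 60.1 ang 46.2
funnel rim px [322.1 195. ] centre mm 465.6 -195.9 size 67.0 67.8 ang 46.0
widefunnel rim px [264.4 204.5] centre mm 437.2 -44.8 size 65.5 65.6 ang 1.2
cap px [380.9 144. ] centre mm 603.5 -347.9 size 27.1 36.1 ang 27.8
cup bright px [388.  194.5] centre mm 468.7 -359.9 size 74.6 84.6 ang 1.3
caddy px [150.  177.1] centre mm 500.9 246.5 size 271.1 240.9 ang 88.2
cap [[ 0.6   -0.346  0.015]]
cup rim [[ 0.469 -0.355  0.05 ]]
mouth [[ 0.62  -0.177  0.09 ]]
spout [[ 0.467 -0.191  0.088]]
capped top [[ 0.593 -0.037  0.102]]
top cup rim [[ 0.469 -0.358  0.05 ]]
top mouth [[ 0.618 -0.181  0.09 ]]
top spout [[ 0.464 -0.194  0.088]]
```

View pics/crop1.png

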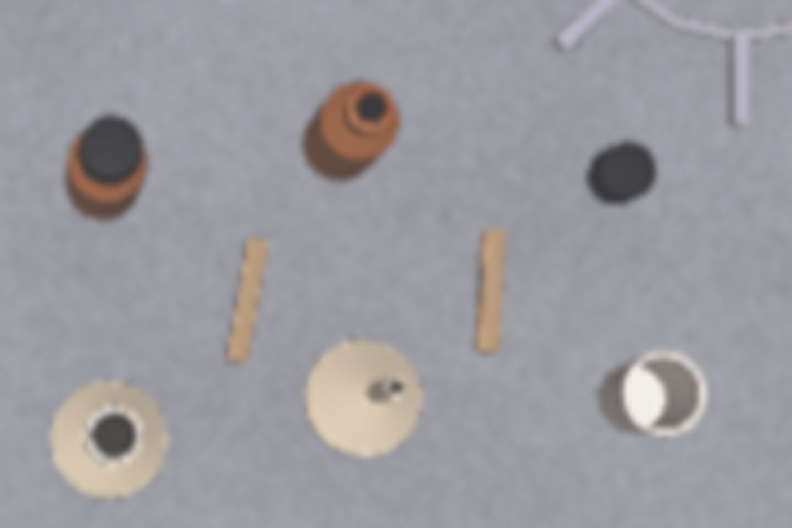

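The crop confirms it: open bottle at (360,115) with an open mouth, capped look-alike at (110,150), narrow spout at (395,387), wide spout at (113,435), loose cap at (622,172) and cup at (665,393). The two views agree to within about 4 mm. I'll start with the cap.

>>> {"name": "play_rows", "arguments": {"increments": [[5.5,-1.1,0,0,0,0.1,0],[11.1,-2.3,0,0,0,0.2,0],[16.6,-3.4,0,0,0,0.3,0],[22.2,-4.5,0,0,0,0.354,0],[27.7,-5.7,0,0,0,0.354,0],[33.3,-6.8,0,0,0,0.354,0],[38.8,-8,0,0,0,0.354,0],[44.4,-9.1,0,0,0,0.354,0]], "squeeze": 10}}

```text
time_s: 1.1
tcp_pos: [0.6029, -0.3458, 0.2253]
ee_rot: [-180.0, 0.0, -0.0]
force: [-0.2, -0.3, 0.0]
width: 0.0951
finger_force: 0.0
```

```bash
cat > wr.py <<'E'
from plant import arm, grab_frame
from h import *
import sys
def look(name,save=True):
    s=arm.observe();f=grab_frame("wrist")
    pickle.dump((f,s),open(name+".pkl","wb"))
    cv2.imwrite(f"pics/{name}.png",f["pixels"][...,::-1])
    print(round(s["time_s"],2),s["tcp_pos"].round(4),s["ee_rot"].round(2),"w",round(s["width"],4),"ff",round(s["finger_force"],1),s["force"].round(1))
    return f,s
def px(f,s,P):
    """project world point by inverse fisheye"""
    T=np.eye(4);T[:3,:3]=R.from_euler('xyz',s["ee_rot"],degrees=True).as_matrix();T[:3,3]=s["tcp_pos"]
    c=(np.linalg.inv(T@f["mount"])@np.r_[P,1])[:3];v=np.array([c[0],-c[1],-c[2]])
    th=np.arctan2(np.hypot(v[0],v[1]),v[2]);fl=192/np.tan(np.radians(f["vertical_fov"]/2))
    return np.array([f["cx"],f["cy"]])+fl*th*v[:2]/np.hypot(v[0],v[1])
E
python3 - <<'E'
from wr import *
f,s=look("w1")
for n,P in dict(cap=(.602,-.347,.024),cup=(.469,-.357,.05),mouth=(.619,-.178,.09),spout=(.466,-.194,.088)).items(): print(n,px(f,s,P).round(0))
E
```

```text
1.1 [ 0.6029 -0.3458  0.2253] [-1.7999e+02  3.0000e-02 -1.0000e-02] w 0.0951 ff 0.0 [-0.2 -0.3  0. ]
cap [256. 169.]
cup [263. 274.]
mouth [103. 167.]
spout [134. 287.]
```

View pics/w1.png

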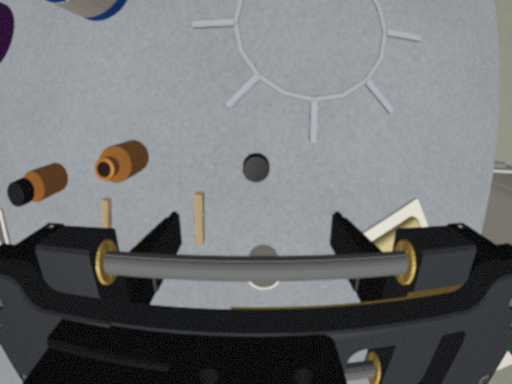

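The wrist view shows the cap at (256,168) against a predicted (256,169), so the estimates hold. I'll descend and grip.

>>> {"name": "play_rows", "arguments": {"increments": [[-0.1,0.1,6,0,0,0,0],[-0.1,0.1,12,0,0,0,0],[-0.1,0.1,17,0,0,0,0],[-0.1,0.1,20.4,0,0,0,0],[-0.1,0.1,20.4,0,0,0,0],[-0.1,0.1,20.4,0,0,0,1],[-0.1,0.1,20.4,0,0,0,1],[-0.1,0.1,20.4,0,0,0,1]], "squeeze": 10}}

```text
time_s: 2.15
tcp_pos: [0.6009, -0.3484, 0.023]
ee_rot: [179.9, -0.1, -0.0]
force: [0.1, -0.5, -0.3]
width: 0.0705
finger_force: 0.0
```

>>> {"name": "play_rows", "arguments": {"increments": [[0,0,0,0,0,0,1],[0,0,0,0,0,0,1],[0,0,0,0,0,0,1],[0,0,0,0,0,0,1],[0,0,0,0,0,0,1],[0,0,0,0,0,0,1],[0,0,-3,0,0,0,1],[0,0,-8,0,0,0,1]]}}

```text
time_s: 3.15
tcp_pos: [0.5998, -0.3477, 0.1008]
ee_rot: [-179.9, 0.2, -0.0]
force: [0.4, 1.0, -0.5]
width: 0.0344
finger_force: 10.0
```

>>> {"name": "play_rows", "arguments": {"increments": [[0,-2,-5,0,0,0,1],[-0.5,-6,-9,0,0,0,1],[-1,-12,-10,0,0,0,1],[-1.8,-18,-10,0,0,0,1],[-2.6,-24,-10,0,0,0,1],[-3.4,-30,-10,0,0,0,1],[-4,-36,-10,0,0,0,1],[-4.5,-42,-10,0,0,0,1]]}}

```text
time_s: 4.15
tcp_pos: [0.5552, 0.0737, 0.2018]
ee_rot: [180.0, -0.0, -0.0]
force: [0.5, -0.7, -1.1]
width: 0.0342
finger_force: 10.0
```

>>> {"name": "play_rows", "arguments": {"increments": [[-0.2,-6,0,0,0,0,1],[-0.2,-12,0,0,0,0,1],[-0.2,-12.5,0,0,0,0,1],[-0.2,-12.5,0,0,0,0,1],[-0.2,-12.5,0,0,0,0,1],[-0.2,-12.5,0,0,0,0,1],[-0.2,-12.5,0,0,0,0,1],[-0.2,-12.5,0,0,0,0,1]]}}

```text
time_s: 5.15
tcp_pos: [0.5537, 0.1966, 0.2016]
ee_rot: [180.0, -0.0, -0.0]
force: [0.4, 0.3, 0.4]
width: 0.0344
finger_force: 10.0
```

```bash
python3 - <<'E'
from wr import *
f,s=look("w2")
im=f["pixels"].astype(int);r,g,b=im[...,0],im[...,1],im[...,2]
for c in blobs((g-r>12),(0,0,512,384),300)[:5]:
    P=onplane(f,c.reshape(-1,2),.010,s);(cx,cy),wh,a=cv2.minAreaRect((P[:,:2]*1000).astype(np.float32));print(c.reshape(-1,2).mean(0).round(0),round(cx),round(cy),np.round(wh),round(a))
E
```

```text
5.15 [0.5537 0.1966 0.2016] [ 1.8e+02 -0.0e+00 -5.0e-02] w 0.0344 ff 10.0 [0.4 0.3 0.4]
[165. 167.] 556 310 [83. 82.] 88
[252. 170.] 553 200 [65. 65.] 50
[167. 221.] 486 312 [69. 27.] 89
```

View pics/w2.png

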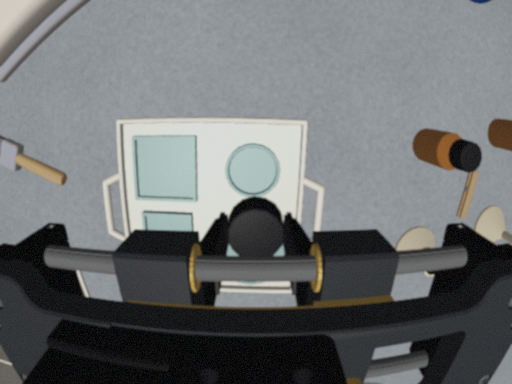

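The wells match (small round at (252,170), within 2 mm). Now lower and release.

>>> {"name": "play_rows", "arguments": {"increments": [[0,-0.2,6,0,0,0,1],[0,-0.2,12,0,0,0,1],[0,-0.2,15.5,0,0,0,1],[0,-0.2,17,0,0,0,1],[0,-0.2,17.1,0,0,0,1],[0,-0.2,17.1,0,0,0,1],[0,-0.2,17.1,0,0,0,0.4],[0,-0.2,17.1,0,0,0,0.4]]}}

```text
time_s: 6.2
tcp_pos: [0.554, 0.199, 0.0315]
ee_rot: [-180.0, -0.1, -0.0]
force: [0.2, 0.3, -0.8]
width: 0.049
finger_force: 0.0
```

>>> {"name": "play_rows", "arguments": {"increments": [[0,0,0,0,0,0,0],[0,0,0,0,0,0,0],[0,0,-5,0,0,0,0],[0,0,-11,0,0,0,0],[0,0,-17,0,0,0,0],[0,6,-17,0,0,0,0],[-1,12,-17,0,0,0,0],[-2,18,-17,0,0,0,0]]}}

```text
time_s: 7.2
tcp_pos: [0.5331, 0.0173, 0.2008]
ee_rot: [180.0, -0.0, 0.0]
force: [0.9, 0.2, -0.1]
width: 0.095
finger_force: 0.0
```

>>> {"name": "play_rows", "arguments": {"increments": [[-1,5.4,0,0,0,0,0],[-2,11,0,0,0,0,0],[-3,17,0,0,0,0,0],[-4,23,0,0,0,0,0],[-5,29,0,0,0,0,0],[-6,34,0,0,0,0,0],[-6.5,37.6,0,0,0,0,0],[-6.5,37.6,0,0,0,0,0]]}}

```text
time_s: 8.2
tcp_pos: [0.4678, -0.3591, 0.2003]
ee_rot: [180.0, 0.0, -0.2]
force: [0.3, 1.4, -0.1]
width: 0.0956
finger_force: 0.0
```

```bash
python3 - <<'E'
from wr import *
f,s=look("w3")
print(px(f,s,(.469,-.357,.05)).round(0))
t=grab_frame("top");pickle.dump(t,open("t3.pkl","wb"))
a=f["pixels"][90:300,130:390,::-1];a=cv2.resize(a,(396,320))
b=cv2.resize(t["pixels"][110:240,90:210,::-1],(396,429))
o=np.zeros((429,800,3),np.uint8);o[:320,:396]=a;o[:,400:796]=b;cv2.imwrite("pics/v3.png",o)
E
```

```text
8.2 [ 0.4678 -0.3591  0.2003] [ 1.7999e+02  1.0000e-02 -1.8000e-01] w 0.0956 ff 0.0 [ 0.3  1.4 -0.1]
[253. 177.]
```

View pics/v3.png

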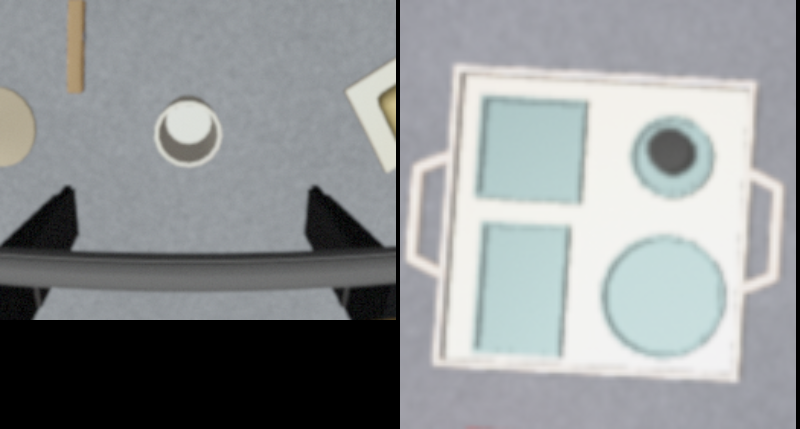

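The cup is at (253,177), as predicted, and the cap sits inside its well. Next I pick up the cup.

>>> {"name": "play_rows", "arguments": {"increments": [[0.1,-0.1,6,0,0,0,0],[0.1,-0.1,12,0,0,0,0],[0.1,-0.1,16,0,0,0,0],[0.1,-0.1,17.4,0,0,0,0],[0.1,-0.1,17.4,0,0,0,1],[0.1,-0.1,17.4,0,0,0,1],[0.1,-0.1,17.4,0,0,0,1],[0.1,-0.1,17.4,0,0,0,1]], "squeeze": 8}}

```text
time_s: 9.3
tcp_pos: [0.4698, -0.3564, 0.0276]
ee_rot: [179.9, -0.1, -0.0]
force: [-0.3, -0.5, -0.1]
width: 0.0604
finger_force: 0.0
```

>>> {"name": "play_rows", "arguments": {"increments": [[0,0,0,0,0,0,1],[0,0,0,0,0,0,1],[0,0,0,0,0,0,1],[0,0,0,0,0,0,1],[0,0,-3,0,0,0,1],[0,0,-7,0,0,0,1],[0,0,-12,0,0,0,1],[0,0,-17.4,0,0,0,1]]}}

```text
time_s: 10.3
tcp_pos: [0.4692, -0.3557, 0.2017]
ee_rot: [-179.9, 0.1, -0.0]
force: [0.2, -0.5, -0.1]
width: 0.0464
finger_force: 8.0
```

>>> {"name": "play_rows", "arguments": {"increments": [[0,-5,0,0,0,0,1],[0,-11,0,0,0,0,1],[0,-17,0,0,0,0,1],[0,-23,0,0,0,0,1],[0,-29,0,0,0,0,1],[0,-35,0,0,0,0,1],[0,-41,0,0,0,0,1],[0,-47,0,0,0,0,1]]}}

```text
time_s: 11.3
tcp_pos: [0.4692, 0.1159, 0.2005]
ee_rot: [180.0, 0.0, -0.0]
force: [1.6, 0.1, -0.3]
width: 0.0463
finger_force: 8.0
```

>>> {"name": "play_rows", "arguments": {"increments": [[-0.5,-6,0,0,0,0,1],[-1,-12,0,0,0,0,1],[-2,-17,0,0,0,0,1],[-2.1,-19.7,0,0,0,0,1],[-2.1,-19.7,0,0,0,0,1],[-2.1,-19.7,5,0,0,0,1],[-2.1,-19.7,10,0,0,0,1],[-2.1,-19.7,10,0,0,0,1]]}}

```text
time_s: 12.3
tcp_pos: [0.4474, 0.3092, 0.0982]
ee_rot: [179.8, 0.3, -0.1]
force: [0.1, -0.2, 0.2]
width: 0.0462
finger_force: 8.0
```

>>> {"name": "play_rows", "arguments": {"increments": [[0,-0.1,4,0,0,0,1],[0,-0.1,6,0,0,0,1],[0,-0.1,6.6,0,0,0,1],[0,-0.1,6.6,0,0,0,1],[0,-0.1,6.6,0,0,0,0.3],[0,-0.1,6.6,0,0,0,0.3],[0,-0.1,6.6,0,0,0,0.3],[0,-0.1,6.6,0,0,0,0]]}}

```text
time_s: 13.3
tcp_pos: [0.4487, 0.312, 0.0347]
ee_rot: [180.0, -0.0, -0.0]
force: [0.3, -0.9, 0.7]
width: 0.0721
finger_force: 0.0
```

>>> {"name": "play_rows", "arguments": {"increments": [[0,0,0,0,0,0,0],[0,0,0,0,0,0,0],[0,0,-5,0,0,0,0],[0,0,-11,0,0,0,0],[0,0,-17,0,0,0,0],[1,6,-17,0,0,0,0],[3,12,-17,0,0,0,0],[5,17,-17,0,0,0,0]]}}

```text
time_s: 14.3
tcp_pos: [0.4988, 0.1401, 0.205]
ee_rot: [180.0, -0.0, -0.0]
force: [0.5, 0.7, 0.1]
width: 0.0953
finger_force: 0.0
```

>>> {"name": "play_rows", "arguments": {"increments": [[2,5,0,0,0,0,0],[4,10.5,0,0,0,0,0],[6,16,0,0,0,0,0],[8,21.5,0,0,0,0,0],[10,27,0,0,0,0,0],[12,31.9,0,0,0,0,0],[12,31.9,0,0,0,0,0],[12,31.9,0,0,0,0,0]]}}

```text
time_s: 15.3
tcp_pos: [0.6181, -0.1768, 0.2042]
ee_rot: [-180.0, 0.1, -0.0]
force: [-0.3, 0.6, 0.1]
width: 0.0951
finger_force: 0.0
```

```bash
python3 - <<'E'
from wr import *
f,s=look("w4")
print(px(f,s,(.619,-.178,.09)).round(0),px(f,s,(.619,-.178,.0)).round(0))
t=grab_frame("top")
a=f["pixels"][60:300,100:400,::-1];a=cv2.resize(a,(396,317))
b=cv2.resize(t["pixels"][110:240,90:210,::-1],(396,429))
o=np.zeros((429,800,3),np.uint8);o[:317,:396]=a;o[:,400:796]=b;cv2.imwrite("pics/v4.png",o)
E
```

```text
15.3 [ 0.6181 -0.1768  0.2042] [-1.7998e+02  5.0000e-02 -3.0000e-02] w 0.0951 ff 0.0 [-0.3  0.6  0.1]
[256. 186.] [256. 167.]
```

View pics/v4.png

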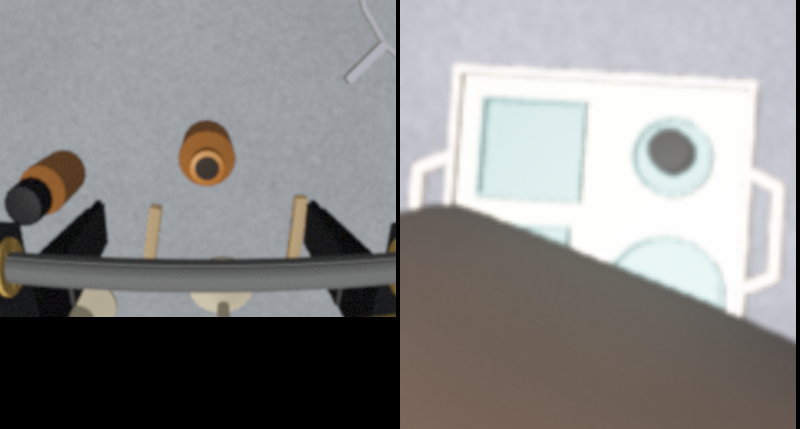

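The open mouth is at (257,186), with (256,186) predicted, so I'm centred on the open bottle.

>>> {"name": "play_rows", "arguments": {"increments": [[0,0.1,6,0,0,0,0],[0,0.1,12,0,0,0,0],[0,0.1,15.5,0,0,0,0],[0,0.1,16.6,0,0,0,0],[0,0.1,16.6,0,0,0,1],[0,0.1,16.6,0,0,0,1],[0,0.1,16.6,0,0,0,1],[0,0.1,16.6,0,0,0,1]], "squeeze": 20}}

```text
time_s: 16.4
tcp_pos: [0.6188, -0.1782, 0.0395]
ee_rot: [180.0, -0.1, -0.0]
force: [-0.2, 0.2, -0.1]
width: 0.0605
finger_force: 0.0
```

>>> {"name": "play_rows", "arguments": {"increments": [[0,0,0,0,0,0,1],[0,0,0,0,0,0,1],[0,0,0,0,0,0,1],[0,0,0,0,0,0,1],[0,0,-3,0,0,0,1],[0,0,-8,0,0,0,1],[0,0,-13,0,0,0,1],[0,0,-18,0,0,0,1]]}}

```text
time_s: 17.4
tcp_pos: [0.6183, -0.178, 0.2198]
ee_rot: [-180.0, 0.0, -0.0]
force: [0.6, -0.5, -0.9]
width: 0.0456
finger_force: 20.0
```

>>> {"name": "play_rows", "arguments": {"increments": [[0,-5,0,0,0,0,1],[0,-11,0,0,0,0,1],[-1,-17,0,0,0,0,1],[-2,-23,0,0,0,0,1],[-3,-29,0,0,0,0,1],[-4,-35,0,0,0,0,1],[-5,-41,0,0,0,0,1],[-6,-47,0,0,0,0,1]]}}

```text
time_s: 18.4
tcp_pos: [0.558, 0.2938, 0.2182]
ee_rot: [180.0, 0.0, -0.0]
force: [0.5, -0.6, -1.7]
width: 0.0459
finger_force: 20.0
```

>>> {"name": "play_rows", "arguments": {"increments": [[-0.1,-1.7,0,0,0,0,1],[-0.1,-1.7,0,0,0,0,1],[-0.1,-1.7,5,0,0,0,1],[-0.1,-1.7,10,0,0,0,1],[-0.1,-1.7,14,0,0,0,1],[-0.1,-1.7,16.5,0,0,0,1],[-0.1,-1.7,17.2,0,0,0,1],[-0.1,-1.7,17.2,0,0,0,1]]}}

```text
time_s: 19.4
tcp_pos: [0.5584, 0.3075, 0.0471]
ee_rot: [180.0, -0.0, -0.1]
force: [0.2, 0.1, -1.1]
width: 0.0458
finger_force: 20.0
```

>>> {"name": "play_rows", "arguments": {"increments": [[0,0,0.1,0,0,0,1],[0,0,0.1,0,0,0,0.3],[0,0,0.1,0,0,0,0.3],[0,0,0.1,0,0,0,0],[0,0,0.1,0,0,0,0],[0,0,-4,0,0,0,0],[0,0,-10,0,0,0,0],[0,0,-16,0,0,0,0]]}}

```text
time_s: 20.4
tcp_pos: [0.5574, 0.3088, 0.2083]
ee_rot: [180.0, 0.0, -0.0]
force: [-0.1, 0.6, 0.4]
width: 0.0951
finger_force: 0.0
```

>>> {"name": "play_rows", "arguments": {"increments": [[0,6,0,0,0,0,0],[-1,12,0,0,0,0,0],[-2,18,0,0,0,0,0],[-3,24,0,0,0,0,0],[-4,30,0,0,0,0,0],[-5.5,36,0,0,0,0,0],[-7.5,41.5,0,0,0,0,0],[-9.1,47,0,0,0,0,0]]}}

```text
time_s: 21.4
tcp_pos: [0.4657, -0.1627, 0.2069]
ee_rot: [180.0, -0.0, -0.0]
force: [1.6, 0.2, -0.2]
width: 0.0949
finger_force: 0.0
```

>>> {"name": "play_rows", "arguments": {"increments": [[0,3.2,0,0,0,0,0],[0,3.2,0,0,0,0,0],[0,3.2,0,0,0,0,0],[0,3.2,0,0,0,0,0],[0,3.2,0,0,0,0,0],[0,3.2,0,0,0,0,0],[0,3.2,0,0,0,0,0],[0,3.2,0,0,0,0,0]]}}

```text
time_s: 22.4
tcp_pos: [0.4666, -0.193, 0.2066]
ee_rot: [180.0, -0.0, -0.0]
force: [-0.2, 1.1, 1.0]
width: 0.095
finger_force: 0.0
```

```bash
python3 - <<'E'
from wr import *
f,s=look("w5")
print(px(f,s,(.466,-.194,.088)).round(1),px(f,s,(.466,-.194,.0)).round(1))
im=f["pixels"].astype(int)
t=grab_frame("top")
a=f["pixels"][60:300,100:400,::-1];a=cv2.resize(a,(396,317))
b=cv2.resize(t["pixels"][110:240,90:210,::-1],(396,429))
o=np.zeros((429,800,3),np.uint8);o[:317,:396]=a;o[:,400:796]=b;cv2.imwrite("pics/v5.png",o)
E
```

```text
22.4 [ 0.4666 -0.193   0.2066] [ 1.7999e+02 -1.0000e-02 -1.0000e-02] w 0.095 ff 0.0 [-0.2  1.1  1. ]
[255.6 186.1] [255.6 168.1]
```

View pics/v5.png

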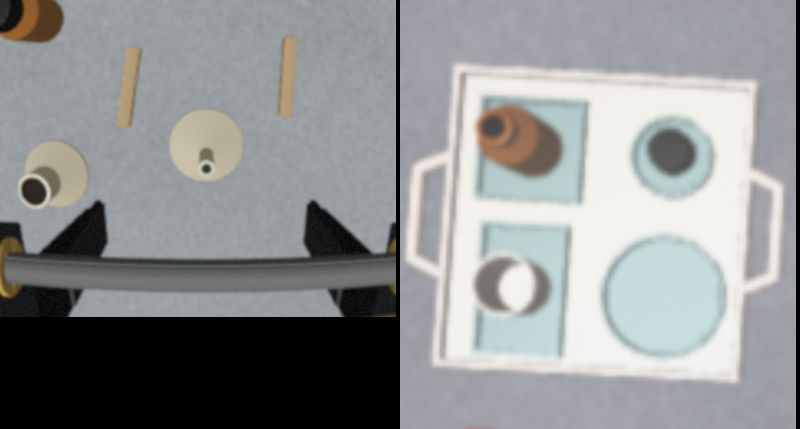

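The bottle, cup and cap all stand in their wells. The narrow spout is at (256,187), with (256,186) predicted, so I'll pick up the funnel.

>>> {"name": "play_rows", "arguments": {"increments": [[0,0.1,6,0,0,0,0.3],[0,0.1,11,0,0,0,0.3],[0,0.1,14,0,0,0,0.3],[0,0.1,14.7,0,0,0,0.3],[0,0.1,14.7,0,0,0,0.8],[0,0.1,14.7,0,0,0,1],[0,0.1,14.7,0,0,0,1],[0,0.1,14.7,0,0,0,1]], "squeeze": 12}}

```text
time_s: 23.5
tcp_pos: [0.4668, -0.1942, 0.0602]
ee_rot: [180.0, -0.1, -0.0]
force: [0.7, 0.1, -0.6]
width: 0.032
finger_force: 0.0
```

>>> {"name": "play_rows", "arguments": {"increments": [[0,0,0,0,0,0,1],[0,0,0,0,0,0,1],[0,0,0,0,0,0,1],[0,0,0,0,0,0,1],[0,0,0,0,0,0,1],[0,0,0,0,0,0,1],[0,0,-2,0,0,0,1],[0,0,-6,0,0,0,1]]}}

```text
time_s: 24.5
tcp_pos: [0.466, -0.1938, 0.1193]
ee_rot: [-179.9, 0.2, -0.0]
force: [0.2, 0.0, -0.4]
width: 0.0113
finger_force: 12.0
```

>>> {"name": "play_rows", "arguments": {"increments": [[0,0,-5,0,0,0,1],[0,-1,-10,0,0,0,1],[0,-6,-12,0,0,0,1],[0,-12,-12,0,0,0,1],[0,-18,-12,0,0,0,1],[0,-24,-12,0,0,0,1],[-0.5,-30,-12,0,0,0,1],[-1.3,-36,-12,0,0,0,1]]}}

```text
time_s: 25.5
tcp_pos: [0.4532, 0.1679, 0.2397]
ee_rot: [180.0, -0.0, -0.0]
force: [0.4, 0.6, -1.2]
width: 0.0113
finger_force: 12.0
```

>>> {"name": "play_rows", "arguments": {"increments": [[-0.9,-3.6,0,0,0,0,1],[-0.9,-3.6,0,0,0,0,1],[-0.9,-3.6,5,0,0,0,1],[-0.9,-3.6,10,0,0,0,1],[-0.9,-3.6,14,0,0,0,1],[-0.9,-3.6,14,0,0,0,1],[-0.9,-3.6,14,0,0,0,1],[-0.9,-3.6,14,0,0,0,1]]}}

```text
time_s: 26.5
tcp_pos: [0.4455, 0.2019, 0.1012]
ee_rot: [-180.0, -0.2, -0.0]
force: [-0.3, 0.8, -0.8]
width: 0.0112
finger_force: 12.0
```

```bash
python3 - <<'E'
from wr import *
f,s=look("w6")
t=grab_frame("scene")
a=f["pixels"][60:300,100:400,::-1];a=cv2.resize(a,(396,317))
b=cv2.resize(t["pixels"][120:240,270:420,::-1],(396,317))
o=np.zeros((317,800,3),np.uint8);o[:317,:396]=a;o[:,400:796]=b;cv2.imwrite("pics/v6.png",o)
E
```

```text
26.5 [0.4455 0.2019 0.1012] [-1.7996e+02 -1.5000e-01 -2.0000e-02] w 0.0112 ff 12.0 [-0.3  0.8 -0.8]
```

View pics/v6.png

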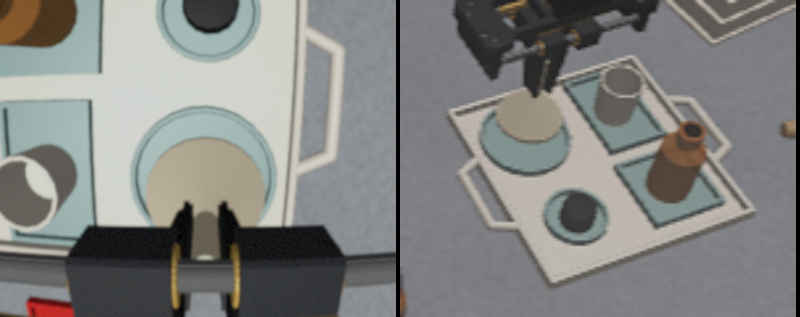

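The funnel hangs upright above the large round well, with its rim at (205,195) in the wrist crop. Lower and release.

>>> {"name": "play_rows", "arguments": {"increments": [[-0.1,0,1.5,0,0,0,1],[-0.1,0,2.7,0,0,0,1],[-0.1,0,3.3,0,0,0,1],[-0.1,0,3.3,0,0,0,1],[-0.1,0,3.3,0,0,0,0.6],[-0.1,0,3.3,0,0,0,0.5],[-0.1,0,3.3,0,0,0,0.5],[-0.1,0,3.3,0,0,0,0.5]]}}

```text
time_s: 27.6
tcp_pos: [0.4437, 0.2019, 0.0667]
ee_rot: [180.0, -0.0, -0.0]
force: [-0.1, 0.3, -0.4]
width: 0.0446
finger_force: 0.0
```

>>> {"name": "play_rows", "arguments": {"increments": [[0,0,0,0,0,0,0.5],[0,0,-4,0,0,0,0.5],[0,0,-9,0,0,0,0.5],[0,0,-14,0,0,0,0.5],[0,6,-16,0,0,0,0],[0,12,-16,0,0,0,0],[1,18,-16,0,0,0,0],[3,24,-16,0,0,0,0]]}}

```text
time_s: 28.6
tcp_pos: [0.4731, -0.0392, 0.227]
ee_rot: [180.0, -0.0, -0.0]
force: [1.1, 0.6, 0.2]
width: 0.0819
finger_force: 0.0
```

>>> {"name": "play_rows", "arguments": {"increments": [[0,6,0,0,0,0,0],[0,12,0,0,0,0,0],[0,18,0,0,0,0,0],[0,18,0,0,0,0,0],[0,18,0,0,0,0,0],[0,18,0,0,0,0,0],[0,18,0,0,0,0,0],[0,18,0,0,0,0,0]]}}

```text
time_s: 29.6
tcp_pos: [0.4735, -0.2167, 0.2268]
ee_rot: [180.0, -0.0, 0.1]
force: [-0.1, -0.1, -0.8]
width: 0.0954
finger_force: 0.0
```

```bash
python3 - <<'E'
from wr import *
print(arm.observe()["tcp_pos"].round(3),arm.observe()["time_s"])
t=grab_frame("top");g=grab_frame("scene")
pickle.dump((t,g),open("end.pkl","wb"))
a=cv2.resize(t["pixels"][115:235,90:290,::-1],(800,480))[:,:400]
b=cv2.resize(g["pixels"][120:260,210:420,::-1],(398,480))
cv2.imwrite("pics/v7.png",np.hstack([a,b]))
im=t["pixels"].astype(int);r,gg,b=im[...,0],im[...,1],im[...,2]
def rep(n,m,win,z):
    for c in blobs(m,win)[:1]:
        P=onplane(t,c.reshape(-1,2),z)[:,:2]*1000;(x,y),wh,_=cv2.minAreaRect(P.astype(np.float32));print(n,round(x),round(y),np.round(wh))
rep("cap",im.max(2)<80,(155,140,190,175),.02)
rep("funnel",r-b>12,(145,170,195,225),.007)
rep("mouth",im.max(2)<85,(105,130,135,160),.097)
rep("widef",(r-b>18),(248,185,282,222),0)
rep("cup",im.min(2)<115,(112,180,140,215),.05)
E
```

```text
[ 0.474 -0.217  0.227] 29.6
funnel 442 201 [66. 67.]
widef 437 -45 [66. 66.]
cup 447 321 [30. 14.]
```

View pics/v7.png

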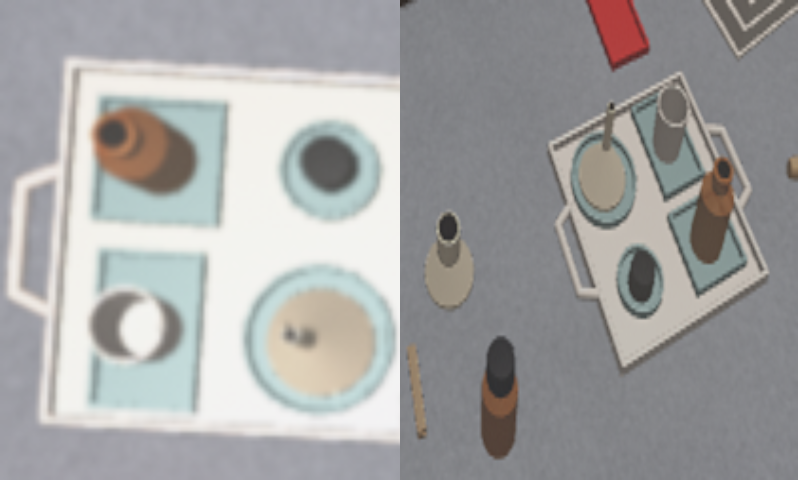

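All four items stand upright and centred in their wells. The funnel is at (442,201) mm against the well at (444,202), and the wide funnel hasn't moved. I'll hand the job in.

```bash
python3 -c "
from plant import workorder
print(workorder.sign_off())"
```

```text
the job is handed in; nothing more can be done
None
```

I packed the bottle, narrow funnel, cup and cap into their wells, released them and handed the job in at about 30 s; the last pictures show all four upright in place and both look-alikes still standing, but sign-off gave no verdict.

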